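Put the dough sheeter into third gear and start it

ROBOT

A 6-joint arm with a two-finger parallel gripper is mounted at the origin on a cart in front of the work surface, level with it; the furniture and walls round the work are solid. World frame = base frame: x ahead of the robot, y to its left, z up, the work surface at z = 0. Lengths are in m, angles in rad, forces in N, time in s.
With the tool pointing down it reaches from about 0.3 to 1 m from the base axis. Payload 5.1 kg.
Tool frame: the origin (TCP) lies midway between the tips of the shut fingers; the grasp point (between the pads) lies 19 mm behind it; z points along the fingers, x is the direction in which the jaws open and shut, and the axes are right-handed (so a half turn about z gives the same grasp; the last joint's range is limited). The gripper opens to 95 mm and grips with 3 to 60 N. Pads are 20 mm wide; open, the fingers measure 119 mm over their backs; the gripper's body (75 mm by 180 mm) begins 59 mm behind the grasp point.
Start: joints at [1.074, 0.124, 1.65, -0, 1.367, -0.083], TCP at [0.261, 0.595, 0.215] pointing down, gripper open.
Joint ranges: [-2.61, 2.61], [-1.02, 2.33], [0.03, 2.71], [-1.35, 4.49], [0.32, 2.68], [-2.91, 2.91]. Speed limits (rad/s): [2.57, 2.57, 3.14, 3.14, 3.14, 3.14].

INTERFACE

Orientations are given as a 3x3 rotation matrix whose columns are the frame's x, y, z axes.
In Python, from rig import * gives the robot as it stands.
- The arm moves only by the tool apply_moves, never from a script. Its argument "deltas" is a list of rows, each an object with "fingers": the finger opening in m, from 0 to 0.0951; "slide": the shift along the tool's x, y, z in m, a list of three; "twist": the turn about the tool's z in rad. In form: [{"fingers": fingers, "slide": [dx, dy, dz], "twist": twist}, ...]. A call has 1 to 20 rows; each row is the pose to reach, as a shift and turn from the pose measured when the call began, along the tool's axes at that moment; what a row does not reach only later rows make up. A row lasts 1/8 s, in which the tool goes at most 62.5 mm and 10.7 degrees, less where a joint would pass 70% of its speed; a pose out of reach is approached as far as the arm can. A call with a gripper value outside its range is refused whole. The fingers move at their own pace and stop on an object; "force" is the grip in N (left out, the last holds). Time passes only in rows, so rows that repeat a pose let the fingers close. It gives the time, the measured TCP pose, the force and the opening at its end, in the units of the state.
- observe(): the state, without advancing time (a new reading comes with each control period).
- get_image(name): name is "scene" or "top"; returns (picture, depth): 400x640x3 uint8, red, green, blue; 400x640 float32, m along the optical axis (not along the pixel's ray), 0 where there is no reading.
- calibration(name): a dict with "mtx" (3x3 intrinsics, pixels), "R" (3x3) and "t" (3): a world point X has camera coordinates R X + t. Camera axes: x right, y down, z forward; pixel columns grow to the right and rows downward; lengths in m; the calibration is good to about 2 mm. A picture is of the moment at which its call begins. calibration takes no time and is no camera call.
- finish_job(): hands the job in, once; it reports no verdict.
Trained networks look in the newest picture that a camera, given by its name, has taken for a name from the list of things; names that differ only in an ending like _2 or _b are one class to them, and where a whole thing is asked for, a point or a joint stands for the part that bears it (a point fixed in the world has none). Each returns a list of dicts, best first, with "conf" (0 to 1); they miss things now and then, are a little off and sometimes report something else, mostly with a low value. They report only what shows in the picture. A call takes as long as a camera call.
- recognise(thing, camera): "xyz" ([x, y, z] in m, in world coordinates, good to about 4 mm: the middle of the surface that is visible of it).
- mark_of(thing, camera): "xyz" ([x, y, z] in m, in world coordinates, good to about 4 mm: a listed point, or the origin of a listed thing).
The state is a dict: "time_s": time; "q": joint angles; "qvel": joint speeds; "joint_torque": joint torques, N m; "eef_pos": TCP position; "tool_rot": TCP orientation; "ft_force": force on the tool from outside, world axes, zero at the start; "torque": the same for the moment, N m; "width": finger opening in m.
Only numpy, scipy, OpenCV 4.12 (cv2) and the standard library are available. Lean on these libraries where they do the work, as an engineer would, in place of code of your own. Each camera call takes 0.05 s, during which the arm holds its last target.

TASK

Put the bench dough sheeter into third gear and start it: push the gear lever out of its parking notch, along the cross slot and fully home into the slot whose marker plate has three dots, without entering another gear, and only then press the white start button fully down and let it go. Only push it: never take the knob or the lever's shank between the fingers. Leave the jar, the beaker and the scraper beside the machine where they are.

Things in the scene. Friction and masses are not known exactly. Their poses are not given: they have to be found in the camera images.
- sheeter: Bench dough sheeter, fixed; place and yaw vary. Origin on the table under the gate's centre; its axes: x far (to the rolls), y left, z up. White gearbox 150 (x) x 160 (y) mm, 126 mm high with the gate plate on top; roll stand, chutes and guard bars from x = +75 mm, at most 153 mm high; low grey switch box on the right, 62 mm high.
- gate (a point): Centre of the gate plate's top, 126 mm up. Cross slot along y through it; at its ends (y = +-20 mm) gear slots run far and near: four, shank travel 18 mm to the closed end. In the middle a 10 mm parking notch runs near (-x) only, and the lever starts in it; opposite it is no slot, so the cross slot's far wall stops a lever pushed out. Slots 12.5 mm wide, shank 9 mm thick.
- knob (a point): Centre of the black ball knob, 36 mm diameter, on the lever; 205 mm above the table when upright. Machine axes: in the cross slot x = 0 (play 4 mm), y from -45 to +45 mm; fully home in a gear x about +-40, y about +-44 mm, 192 to 196 mm up. About 4 N moves it, it stays where it is left, and slot walls and ends stop it hard.
- shank (a point): Point on the axis of the lever's steel shank at gate plate level, 60 mm above the lever's pivot; the pivot is 62 mm above the table under the gate's centre, the knob's centre 143 mm from the pivot (so it moves about 2.35 times as far as this point). Fully home in a gear this point is at x = +-18, y = +-20 mm in machine axes.
- neck (a point): Point on the axis of the bare steel shank (9 mm thick) half-way between gate plate and knob, 43 mm below the knob's centre.
- lever_fore (a joint): Tilt of the lever far/near, rad; + is far (machine +x). 0 in the cross slot, about +-0.28 fully home in a far/near gear slot, about -0.16 at the bottom of the parking notch.
- lever_across (a joint): Tilt of the lever left/right, rad; + is left (machine +y). 0 in the middle, about +-0.32 at the two ends of the cross slot.
- mark_three (a point): Marker plate with three white dots in a row (third gear, the wanted one). Black, 18 x 42 x 2.4 mm, long side along machine y, on the gate beside the closed end of one of the four gear slots (which one varies); this point: centre of its top. In machine axes it is at x = +-46, y = +-30 mm; its signs are those of its slot.
- mark_two (a point): Marker plate with two white dots (second gear), like that with three.
- mark_one (a point): Marker plate with one white dot (first gear), like that with three.
- mark_bar (a point): Marker plate with a white bar (reverse), like that with three.
- start_top (a point): Centre of the top of the white round start button, 26 mm diameter, in a black collar on top of the grey switch box (machine x = 0, y = -163 mm). It travels 6 mm straight down against a spring (5 N fully down) and comes back. The red mushroom on the box's front face is the stop knob, which does not move.
- start (a joint): Travel of the start button, m: 0 released, 0.006 fully down.
- jar: Screw-lid sample jar with blue lid, 60 mm diameter, 75 mm high, loose on the table right of the switch box. Origin: centre of its underside.
- beaker: Plastic beaker, 68 mm diameter, 89 mm high, loose on the table left of the gearbox. Origin: centre of its underside.
- scraper: Dough scraper with wooden grip, 96 x 115 x 16 mm, loose on the table in front of the machine. Origin: centre of its underside.

How it is judged:
On the way, in this order (a step that is already met when the one before it is completed fails the run):
1. the lever is home in the three-dot slot (horizontal distance between shank and mark_three below 0.034 m), for 0.2 s.
2. the start button is pressed fully down (value of joint start above 0.0045 m), for 0.04 s.
At the end, for the whole second after the job is handed in: The lever stands in the three-dot slot, shank within about 4 mm of its closed end (34 mm from the plate's centre, seen from above); the start button was pressed 4.5 mm or more with it there and is up again (under 1.5 mm); jar, beaker and scraper within 25 mm of their places (horizontal distance between shank and mark_three below 0.034 m and value of joint start below 0.0015 m and distance of each of jar, beaker, scraper from where it was at the start of the episode below 0.025 m); the robot touches nothing.
It fails at once if the lever goes more than half-way into another gear slot (shank within 38 mm of that slot's plate) (horizontal distance between shank and mark_one below 0.038 m or horizontal distance between shank and mark_two below 0.038 m or horizontal distance between shank and mark_bar below 0.038 m).
It fails at once if the start button is pressed (over 3 mm) while the lever is not in the three-dot slot (value of joint start above 0.003 m and horizontal distance between shank and mark_three above 0.036 m).
It fails at once if the lever is taken between the fingers (the point between the finger pads comes within 18 mm of the knob's centre or 11 mm of the neck) (distance between the grasp point and knob below 0.018 m or distance between the grasp point and neck below 0.011 m).
It fails at once if jar, beaker or scraper is lifted or shoved more than 25 mm (distance of any of jar, beaker, scraper from where it was at the start of the episode above 0.025 m).
It also fails if it takes over 64 s, if anything falls off the work surface, if the arm or the gripper's body presses on something with over 40 N, if the wrist force passes 120 N, or if a joint passes its speed limit or range.

## Working session

There is one attempt and no reset: what is moved stays moved. The work goes in short steps, Python scripts to look and compute and a tool call to move; the robot and the scene stay as the last step left them, time stands still between calls to the robot, and variables do not carry over. Pictures are saved under pics/ and viewed, and the job is handed in when it is done.

Besides the shell and the picture viewer there is one more tool, called after ">>>" as a command line: name --argument value ..., lists and objects as JSON in quotes. apply_moves: Moves the arm, as the interface text tells. Its arguments: {"type":"object","properties":{"deltas":{"type":"array","items":{"type":"object","properties":{"fingers":{"type":"number"},"slide":{"type":"array","items":{"type":"number"}},"twist":{"type":"number"}}}},"force":{"type":"number"}},"required":["deltas"]}

```bash
mkdir -p pics
python3 - <<'E'
from rig import *
import cv2,numpy as np
s=observe();print(s['time_s'],s['eef_pos'],np.round(s['tool_rot'],3).tolist(),s['width'])
for c in ("scene","top"):
    im,d=get_image(c);cv2.imwrite(f'pics/{c}0.png',im[:,:,::-1]);np.save(f'pics/{c}0.npy',d)
    for t in ["gate","knob","mark_three","mark_two","mark_one","mark_bar","start_top","sheeter","jar","beaker","scraper","shank"]:
        r=mark_of(t,c);print(c,t,[(np.round(a['xyz'],3).tolist(),round(a['conf'],2)) for a in r[:3]])
print(observe()['time_s'])
E
```

```text
0.0 [0.26108179 0.5945641  0.2133793 ] [[0.402, 0.916, -0.001], [0.916, -0.402, -0.002], [-0.002, -0.0, -1.0]] 0.0948568101858211
scene gate [([0.552, 0.055, 0.126], 0.62), ([0.477, 0.212, -0.003], 0.16)]
scene knob [([0.528, 0.047, 0.202], 0.53)]
scene mark_three [([0.497, 0.078, 0.132], 0.65)]
scene mark_two [([0.585, 0.095, 0.126], 0.52)]
scene mark_one [([0.601, 0.036, 0.13], 0.51)]
scene mark_bar [([0.601, 0.034, 0.127], 0.64), ([0.51, 0.015, 0.127], 0.52)]
scene start_top [([0.582, -0.109, 0.087], 0.65)]
scene sheeter [([0.549, 0.053, 0.001], 0.95)]
scene jar [([0.649, -0.23, -0.003], 0.75)]
scene beaker [([0.478, 0.212, -0.0], 0.96)]
scene scraper [([0.387, 0.005, 0.001], 0.92)]
scene shank [([0.543, 0.048, 0.124], 0.8)]
top gate [([0.55, 0.054, 0.125], 0.95)]
top knob [([0.53, 0.047, 0.202], 0.68)]
top mark_three [([0.501, 0.073, 0.127], 0.5)]
top mark_two [([0.586, 0.092, 0.125], 0.57), ([0.578, -0.107, 0.087], 0.2)]
top mark_one [([0.597, 0.028, 0.13], 0.62)]
top mark_bar [([0.508, 0.019, 0.126], 0.65)]
top start_top [([0.579, -0.105, 0.086], 0.49)]
top sheeter [([0.546, 0.053, 0.001], 0.94), ([0.483, 0.214, -0.0], 0.23)]
top jar [([0.648, -0.23, -0.002], 0.57)]
top beaker [([0.482, 0.218, 0.0], 0.68)]
top scraper [([0.389, 0.01, 0.0], 0.91)]
top shank []
1.3
```

View pics/scene0.png

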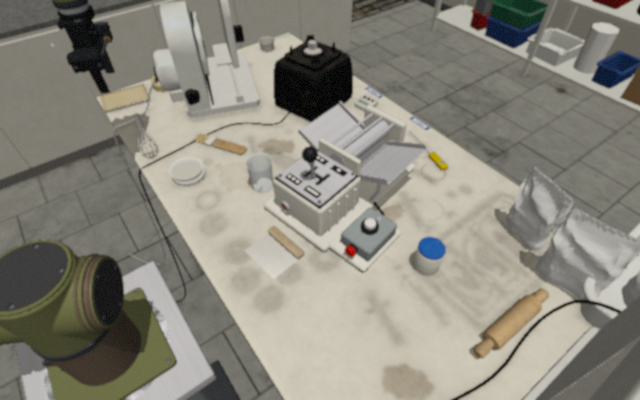

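View pics/top0.png

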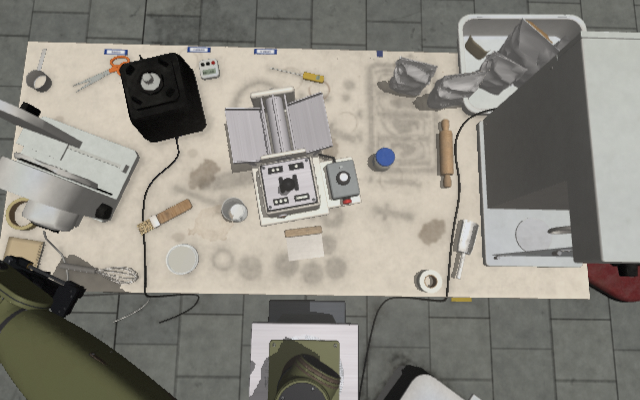

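Run:
```python
import cv2
im=cv2.imread('pics/top0.png');s=cv2.imread('pics/scene0.png')
from rig import *
import numpy as np
for c,i in (("top",im),("scene",s)):
    k=calibration(c);p=k['mtx']@(k['R']@np.array([.55,.054,.126])+k['t']);u,v=(p[:2]/p[2]).astype(int);print(c,u,v, -k['R'].T@k['t'])
    a=i[max(0,v-60):v+60,max(0,u-80):u+80];cv2.imwrite(f'pics/{c}0z.png',cv2.resize(a,None,fx=5,fy=5,interpolation=2))
```

```text
top 288 182 [ 0.30213483 -0.01505642  1.2760542 ]
scene 317 174 [ 0.16684651 -0.491692    0.78039904]
```

View pics/top0z.png

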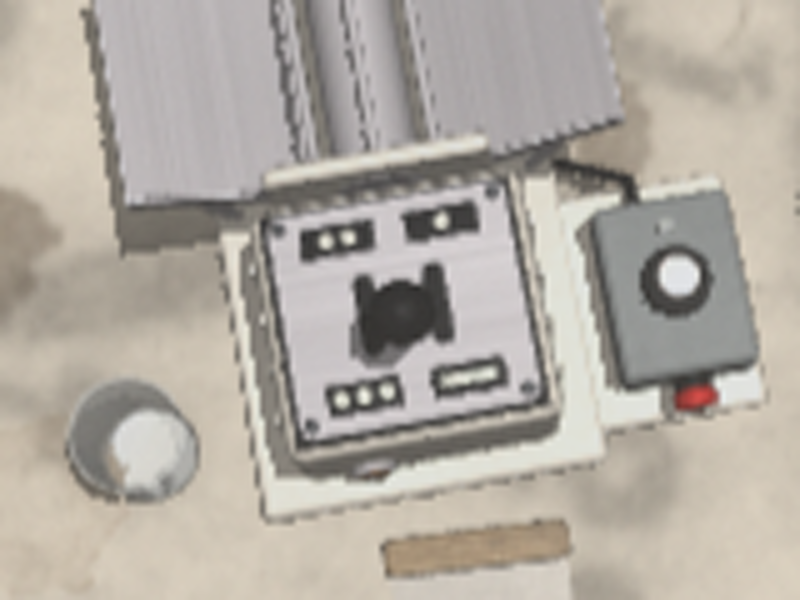

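View pics/scene0z.png

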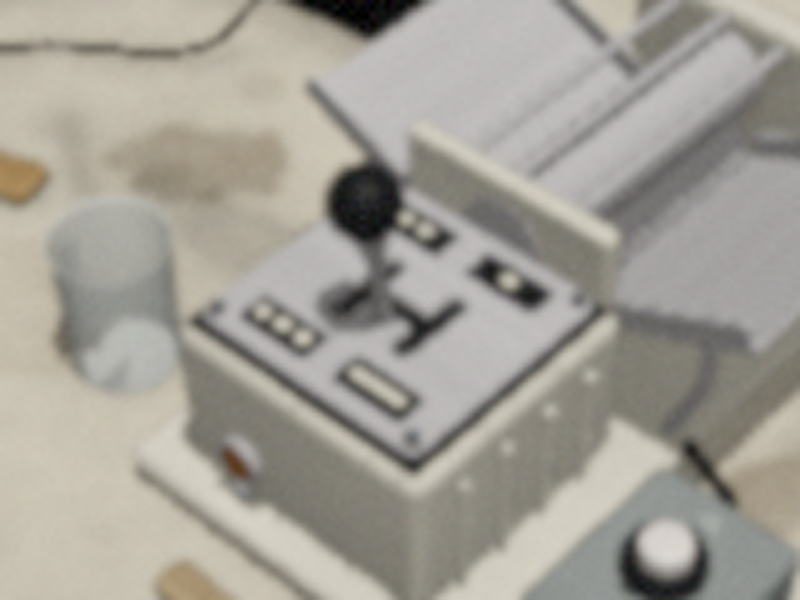

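Run:
```python
import numpy as np
from scipy.optimize import least_squares
# measured: (model xy, list of world)
M=[((0,0),(.552,.055)),((0,0),(.550,.054)),((0,0),(.549,.053)),((0,0),(.546,.053)),
((0,-.163),(.582,-.109)),((0,-.163),(.579,-.105)),
((-.046,.03),(.497,.078)),((-.046,.03),(.501,.073)),((.046,.03),(.585,.095)),((.046,.03),(.586,.092)),
((.046,-.03),(.601,.036)),((.046,-.03),(.597,.028)),((-.046,-.03),(.510,.015)),((-.046,-.03),(.508,.019))]
P=np.array([m[0] for m in M]);W=np.array([m[1] for m in M])
def f(p):
    c,s=np.cos(p[2]),np.sin(p[2]);return (P@np.array([[c,s],[-s,c]])+p[:2]-W).ravel()
r=least_squares(f,[.55,.054,.2]);print(r.x,np.degrees(r.x[2]));print(np.round(r.fun.reshape(-1,2)*1000,1).tolist())
```

```text
[0.54860469 0.05406757 0.19301957] 11.059206977220951
[[-3.4, -0.9], [-1.4, 0.1], [-0.4, 1.1], [2.6, 1.1], [-2.1, 3.1], [0.9, -0.9], [0.7, -3.3], [-3.3, 1.7], [3.0, -2.7], [2.0, 0.3], [-1.5, -2.6], [2.5, 5.4], [-0.8, 0.8], [1.2, -3.2]]
```

The three-dot plate is near-left at about pixel (365,397) in the top zoom, with two dots far-left, one dot far-right and the bar near-right. The fitted machine pose is (0.549, 0.054) with a yaw of 11.06°, and it agrees with the heights and plate offsets. Next I shut the fingers, align the tool (tool x = machine y, tool y = machine x) and go behind the knob.

>>> apply_moves --deltas '[{"fingers":0.0,"slide":[-0.03,0.03,-0.035],"twist":-0.15},{"fingers":0.0,"slide":[-0.422,0.419,-0.035],"twist":-0.607},{"fingers":0.0,"slide":[-0.422,0.419,-0.035],"twist":-0.607},{"fingers":0.0,"slide":[-0.422,0.419,-0.035],"twist":-0.607},{"fingers":0.0,"slide":[-0.422,0.419,-0.035],"twist":-0.607},{"fingers":0.0,"slide":[-0.422,0.419,-0.035],"twist":-0.607},{"fingers":0.0,"slide":[-0.422,0.419,-0.035],"twist":-0.607},{"fingers":0.0,"slide":[-0.422,0.419,-0.035],"twist":-0.607},{"fingers":0.0,"slide":[-0.422,0.419,-0.035],"twist":-0.607},{"fingers":0.0,"slide":[-0.422,0.419,-0.035],"twist":-0.607},{"fingers":0.0,"slide":[-0.422,0.419,-0.035],"twist":-0.607},{"fingers":0.0,"slide":[-0.422,0.419,-0.035],"twist":-0.607},{"fingers":0.0,"slide":[-0.422,0.419,-0.035],"twist":-0.607},{"fingers":0.0,"slide":[-0.422,0.419,-0.035],"twist":-0.607},{"fingers":0.0,"slide":[-0.422,0.419,-0.035],"twist":-0.607}]'

```text
time_s: 3.18
eef_pos: [0.4752, 0.0411, 0.2497]
tool_rot: [[-0.194, 0.981, 0.0], [0.981, 0.194, 0.0], [-0.0, 0.0, -1.0]]
ft_force: [-0.8, -0.3, 0.2]
width: 0.0004
```

```bash
cat > h.py <<'E'
from rig import *
import numpy as np, cv2
O=np.array([.5486,.0541]);a=.193
X=np.array([np.cos(a),np.sin(a)]);Y=np.array([-np.sin(a),np.cos(a)])
def m(p): p=np.array(p);return np.round(np.r_[(p[:2]-O)@X,(p[:2]-O)@Y,p[2]]*1000,1).tolist()
def st():
    s=observe();R=s['tool_rot'];f=s['ft_force']
    print('t',round(s['time_s'],2),'tcp m',m(s['eef_pos']),'w',round(s['width'],4),'F m',np.round([f[:2]@X,f[:2]@Y,f[2]],1),'toolx m',np.round([R[:2,0]@X,R[:2,0]@Y],3),'z',np.round(R[:,2],3),'q',np.round(s['q'],2))
def look(n,zoom=4):
  for c in("scene","top"):
    im,d=get_image(c);k=calibration(c);p=k['mtx']@(k['R']@np.array([*O,.15])+k['t']);u,v=(p[:2]/p[2]).astype(int)
    b=im[max(0,v-70):v+60,max(0,u-80):u+100,::-1];cv2.imwrite(f'pics/{c}{n}.png',cv2.resize(b,None,fx=zoom,fy=zoom,interpolation=2))
    for t in("knob","shank"):
      r=mark_of(t,c);print(c,t,[(m(q['xyz']),round(q['conf'],2)) for q in r[:2]])
E
python3 -c "
from h import *
st();look(1)"
```

```text
t 3.17 tcp m [-74.6, 1.3, 249.7] w 0.0004 F m [-0.8 -0.1  0.2] toolx m [-0.002  1.   ] z [ 0.  0. -1.] q [-0.03 -0.29  1.98  0.    1.45 -1.79]
scene knob [([-20.4, -1.4, 204.1], 0.74), ([43.7, 33.6, 128.4], 0.31)]
scene shank [([-9.3, -3.0, 121.6], 0.61), ([-45.8, 33.1, 133.7], 0.42)]
top knob []
top shank []
```

>>> apply_moves --deltas '[{"fingers":0,"slide":[-0.002,0,0.03],"twist":0},{"fingers":0,"slide":[-0.002,0,0.067],"twist":0},{"fingers":0,"slide":[-0.002,0.01,0.067],"twist":0},{"fingers":0,"slide":[-0.002,0.018,0.067],"twist":0},{"fingers":0,"slide":[-0.002,0.023,0.067],"twist":0},{"fingers":0,"slide":[-0.002,0.028,0.067],"twist":0},{"fingers":0,"slide":[-0.002,0.033,0.067],"twist":0},{"fingers":0,"slide":[-0.002,0.038,0.067],"twist":0},{"fingers":0,"slide":[-0.002,0.042,0.067],"twist":0},{"fingers":0,"slide":[-0.002,0.045,0.067],"twist":0},{"fingers":0,"slide":[-0.002,0.045,0.067],"twist":0}]'

```text
time_s: 4.85
eef_pos: [0.52, 0.0471, 0.1826]
tool_rot: [[-0.192, 0.981, 0.0], [0.981, 0.192, 0.0], [0.0, 0.0, -1.0]]
ft_force: [-3.3, -0.4, 2.6]
width: 0.0002
```

```bash
python3 -c "
from h import *
st();look(2)"
```

```text
t 4.85 tcp m [-29.4, -1.4, 182.6] w 0.0002 F m [-3.3  0.2  2.6] toolx m [-0.  1.] z [ 0.  0. -1.] q [-0.01 -0.14  1.97  0.    1.31 -1.78]
scene knob [([-1.4, -2.7, 205.4], 0.65)]
scene shank [([-1.6, -5.1, 120.5], 0.69), ([-163.4, -18.0, -0.2], 0.41)]
top knob []
top shank []
```

View pics/scene2.png

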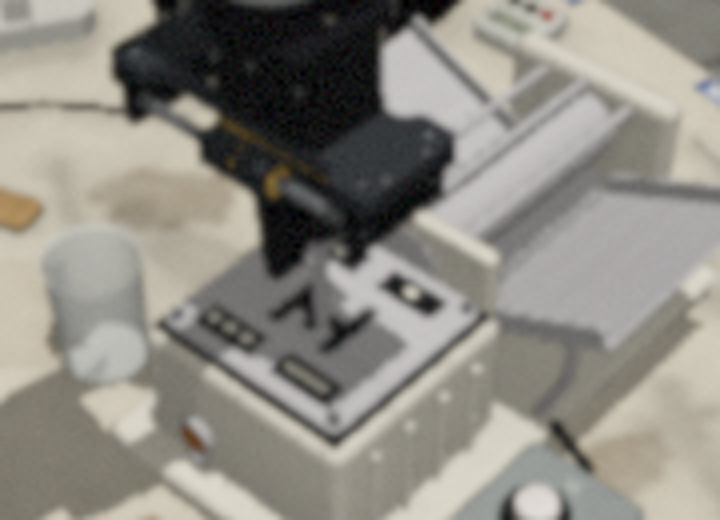

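The gripper is near the knob in the scene crop at about (330,230). The lever has come out of the notch, with the knob at x≈-1 mm, and the far wall isn't felt yet. I'll push a bit more.

>>> apply_moves --deltas '[{"fingers":0,"slide":[0,0.002,0],"twist":0},{"fingers":0,"slide":[0,0.0035,0],"twist":0},{"fingers":0,"slide":[0,0.0035,0],"twist":0}]'

```text
time_s: 5.52
eef_pos: [0.5234, 0.0477, 0.1826]
tool_rot: [[-0.192, 0.981, 0.0], [0.981, 0.192, 0.0], [0.0, 0.0, -1.0]]
ft_force: [-3.1, 0.1, 2.2]
width: 0.0001
```

>>> apply_moves --deltas '[{"fingers":0,"slide":[0,0.0015,0],"twist":0},{"fingers":0,"slide":[0,0.003,0],"twist":0},{"fingers":0,"slide":[0,0.003,0],"twist":0}]'

```text
time_s: 5.9
eef_pos: [0.5251, 0.0481, 0.1827]
tool_rot: [[-0.192, 0.981, -0.004], [0.981, 0.192, -0.001], [0.0, -0.004, -1.0]]
ft_force: [-9.3, -1.3, 6.1]
width: 0.0004
```

Wall contact felt (9 N), so the lever is in the cross slot. Next I go round to the right of the knob and push left.

>>> apply_moves --deltas '[{"fingers":0,"slide":[0,-0.018,0],"twist":0},{"fingers":0,"slide":[-0.04,-0.018,0],"twist":0},{"fingers":0,"slide":[-0.047,-0.01,0],"twist":0},{"fingers":0,"slide":[-0.047,0.026,0],"twist":0},{"fingers":0,"slide":[-0.047,0.026,0],"twist":0},{"fingers":0,"slide":[-0.035,0.026,0],"twist":0},{"fingers":0,"slide":[-0.029,0.026,0],"twist":0},{"fingers":0,"slide":[-0.023,0.026,0],"twist":0},{"fingers":0,"slide":[-0.017,0.026,0],"twist":0},{"fingers":0,"slide":[-0.011,0.026,0],"twist":0},{"fingers":0,"slide":[-0.005,0.026,0],"twist":0},{"fingers":0,"slide":[0.0,0.026,0],"twist":0},{"fingers":0,"slide":[0.005,0.026,0],"twist":0},{"fingers":0,"slide":[0.009,0.026,0],"twist":0},{"fingers":0,"slide":[0.012,0.026,0],"twist":0},{"fingers":0,"slide":[0.012,0.026,0],"twist":0}]'

```text
time_s: 7.9
eef_pos: [0.548, 0.0654, 0.1819]
tool_rot: [[-0.193, 0.981, -0.005], [0.981, 0.193, 0.0], [0.001, -0.004, -1.0]]
ft_force: [-0.1, -0.9, -0.6]
width: 0.0007
```

```bash
python3 -c "
from h import *
st();look(3)"
```

```text
t 7.9 tcp m [1.5, 11.2, 181.9] w 0.0007 F m [-0.3 -0.8 -0.6] toolx m [-0.001  1.   ] z [-0.005  0.    -1.   ] q [ 0.02 -0.07  1.9   0.    1.31 -1.74]
scene knob [([1.5, 34.6, 200.0], 0.66)]
scene shank [([0.4, 11.4, 120.8], 0.65)]
top knob []
top shank [([-6.2, -0.8, -0.9], 0.58)]
```

View pics/scene3.png

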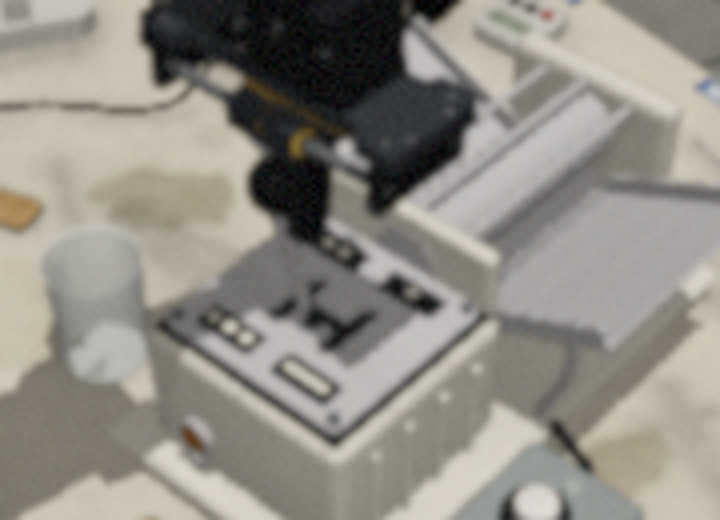

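The scene crop shows the knob at (285,195), left of the fingers. The lever is most of the way left, so I push until it stops.

>>> apply_moves --deltas '[{"fingers":0,"slide":[0.002,0,0],"twist":0},{"fingers":0,"slide":[0.004,0,0],"twist":0},{"fingers":0,"slide":[0.004,0,0],"twist":0}]'

```text
time_s: 8.57
eef_pos: [0.5474, 0.0689, 0.1822]
tool_rot: [[-0.192, 0.981, -0.004], [0.981, 0.192, -0.0], [0.001, -0.004, -1.0]]
ft_force: [1.5, -2.9, -1.8]
width: 0.0004
```

```bash
python3 -c "
from h import *
st()"
```

```text
t 8.57 tcp m [1.6, 14.8, 182.2] w 0.0004 F m [ 0.9 -3.1 -1.8] toolx m [-0.  1.] z [-0.004 -0.    -1.   ] q [ 0.03 -0.07  1.9  -0.    1.31 -1.74]
```

>>> apply_moves --deltas '[{"fingers":0,"slide":[0.0015,0,0],"twist":0},{"fingers":0,"slide":[0.003,0,0],"twist":0},{"fingers":0,"slide":[0.003,0,0],"twist":0}]'

```text
time_s: 8.95
eef_pos: [0.5467, 0.072, 0.1822]
tool_rot: [[-0.192, 0.981, -0.004], [0.981, 0.192, -0.0], [0.001, -0.004, -1.0]]
ft_force: [0.6, -2.9, -2.2]
width: 0.0004
```

```bash
python3 -c "
from h import *
st();look(4)"
```

```text
t 8.95 tcp m [1.6, 17.9, 182.2] w 0.0004 F m [ 0.  -2.9 -2.2] toolx m [-0.001  1.   ] z [-0.004 -0.    -1.   ] q [ 0.03 -0.07  1.9  -0.    1.31 -1.73]
scene knob [([1.1, 42.1, 197.3], 0.68)]
scene shank [([-0.9, 15.0, 120.8], 0.66)]
top knob []
top shank []
```

>>> apply_moves --deltas '[{"fingers":0,"slide":[0.0015,0,0],"twist":0},{"fingers":0,"slide":[0.003,0,0],"twist":0},{"fingers":0,"slide":[0.003,0,0],"twist":0}]'

```text
time_s: 9.62
eef_pos: [0.5461, 0.0749, 0.1821]
tool_rot: [[-0.192, 0.981, -0.004], [0.981, 0.192, -0.0], [0.001, -0.004, -1.0]]
ft_force: [0.8, -3.2, -1.3]
width: 0.0004
```

>>> apply_moves --deltas '[{"fingers":0,"slide":[0.0015,0,0],"twist":0},{"fingers":0,"slide":[0.003,0,0],"twist":0},{"fingers":0,"slide":[0.003,0,0],"twist":0}]'

```text
time_s: 10.0
eef_pos: [0.5458, 0.0764, 0.1819]
tool_rot: [[-0.192, 0.981, -0.004], [0.981, 0.192, -0.004], [-0.003, -0.004, -1.0]]
ft_force: [2.4, -8.5, -3.2]
width: 0.0005
```

```bash
python3 -c "
from h import *
st();look(5)"
```

```text
t 10.0 tcp m [1.5, 22.4, 181.9] w 0.0005 F m [ 0.7 -8.8 -3.2] toolx m [-0.001  1.   ] z [-0.004 -0.004 -1.   ] q [ 0.04 -0.07  1.9  -0.    1.31 -1.72]
scene knob [([-0.6, 18.8, 119.0], 0.74), ([1.7, 46.9, 194.4], 0.53)]
scene shank [([2.4, 16.0, 116.3], 0.55), ([0.9, -163.5, 88.1], 0.24)]
top knob []
top shank []
```

View pics/scene5.png

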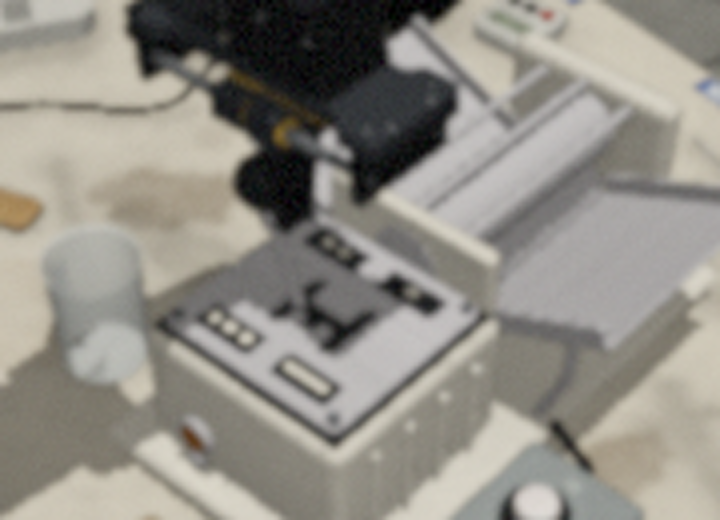

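It stopped at 8.8 N, with the knob about 46 mm left, which is the end of the cross slot. Now I go round to the far side and push near.

>>> apply_moves --deltas '[{"fingers":0,"slide":[-0.018,0,0],"twist":0},{"fingers":0,"slide":[-0.02,0.03,0],"twist":0},{"fingers":0,"slide":[-0.018,0.047,0.004],"twist":0},{"fingers":0,"slide":[0.01,0.047,0.004],"twist":0},{"fingers":0,"slide":[0.023,0.047,0.004],"twist":0},{"fingers":0,"slide":[0.023,0.047,0.004],"twist":0},{"fingers":0,"slide":[0.023,0.036,0.004],"twist":0},{"fingers":0,"slide":[0.023,0.03,0.004],"twist":0},{"fingers":0,"slide":[0.023,0.024,0.004],"twist":0},{"fingers":0,"slide":[0.023,0.018,0.004],"twist":0},{"fingers":0,"slide":[0.023,0.012,0.004],"twist":0},{"fingers":0,"slide":[0.023,0.006,0.004],"twist":0},{"fingers":0,"slide":[0.023,0.0,0.004],"twist":0},{"fingers":0,"slide":[0.023,-0.005,0.004],"twist":0},{"fingers":0,"slide":[0.023,-0.005,0.004],"twist":0}]'

```text
time_s: 12.18
eef_pos: [0.5365, 0.0975, 0.1785]
tool_rot: [[-0.192, 0.981, -0.003], [0.981, 0.192, -0.004], [-0.003, -0.003, -1.0]]
ft_force: [1.4, 0.0, 1.0]
width: 0.0007
```

```bash
python3 -c "
from h import *
st();look(6)"
```

```text
t 12.18 tcp m [-3.6, 44.9, 178.5] w 0.0007 F m [ 1.4 -0.3  1. ] toolx m [0. 1.] z [-0.003 -0.004 -1.   ] q [ 0.08 -0.08  1.92 -0.    1.31 -1.68]
scene knob [([-34.5, 43.9, 191.4], 0.72)]
scene shank [([-14.4, 16.3, 116.2], 0.69)]
top knob []
top shank []
```

View pics/scene6.png

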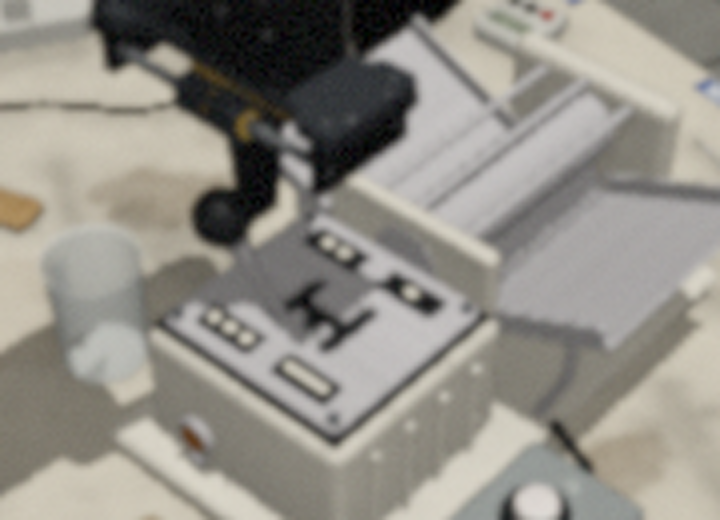

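The knob at (222,215) is moving into the near-left slot. I keep pushing until it's home.

>>> apply_moves --deltas '[{"fingers":0,"slide":[0,-0.003,0],"twist":0},{"fingers":0,"slide":[0,-0.006,0],"twist":0},{"fingers":0,"slide":[0,-0.009,0],"twist":0},{"fingers":0,"slide":[0,-0.009,0],"twist":0}]'

```text
time_s: 12.98
eef_pos: [0.5279, 0.0959, 0.1771]
tool_rot: [[-0.192, 0.981, -0.003], [0.981, 0.192, -0.004], [-0.003, -0.003, -1.0]]
ft_force: [5.7, -1.0, -3.2]
width: 0.0006
```

```bash
python3 -c "
from h import *
st()"
```

```text
t 12.97 tcp m [-12.3, 45.0, 177.1] w 0.0006 F m [ 5.4 -2.1 -3.2] toolx m [-0.  1.] z [-0.003 -0.004 -1.   ] q [ 0.08 -0.1   1.94 -0.    1.3  -1.68]
```

>>> apply_moves --deltas '[{"fingers":0,"slide":[0,-0.002,0],"twist":0},{"fingers":0,"slide":[0,-0.005,0],"twist":0},{"fingers":0,"slide":[0,-0.005,0],"twist":0}]'

```text
time_s: 13.35
eef_pos: [0.5264, 0.0954, 0.1771]
tool_rot: [[-0.192, 0.981, 0.007], [0.981, 0.192, -0.002], [-0.004, 0.007, -1.0]]
ft_force: [14.4, 1.8, -7.4]
width: 0.0002
```

```bash
python3 -c "
from h import *
st()"
```

```text
t 13.35 tcp m [-13.9, 44.8, 177.1] w 0.0002 F m [14.5 -1.  -7.4] toolx m [-0.  1.] z [ 0.007 -0.002 -1.   ] q [ 0.08 -0.11  1.95 -0.    1.3  -1.68]
```

Hard stop at 14 N. I back off, rise and check.

>>> apply_moves --deltas '[{"fingers":0,"slide":[0,0.012,0],"twist":0},{"fingers":0,"slide":[0,0.025,-0.03],"twist":0},{"fingers":0,"slide":[0,0.025,-0.08],"twist":0},{"fingers":0,"slide":[-0.06,0.01,-0.08],"twist":0},{"fingers":0,"slide":[-0.12,0.01,-0.08],"twist":0},{"fingers":0,"slide":[-0.18,0.012,-0.08],"twist":0},{"fingers":0,"slide":[-0.208,0.014,-0.08],"twist":0},{"fingers":0,"slide":[-0.208,0.014,-0.08],"twist":0},{"fingers":0,"slide":[-0.208,0.014,-0.08],"twist":0}]'

```text
time_s: 14.48
eef_pos: [0.5791, -0.105, 0.2575]
tool_rot: [[-0.192, 0.981, 0.006], [0.981, 0.192, -0.002], [-0.003, 0.005, -1.0]]
ft_force: [0.5, 1.2, -0.2]
width: 0.0005
```

```bash
python3 -c "
from h import *
st();look(7)
for c in('scene','top'):
  for t in('mark_three','start_top','gate'): print(c,t,[(m(q['xyz']),round(q['conf'],2)) for q in mark_of(t,c)[:2]])"
```

```text
t 14.47 tcp m [-0.6, -162.0, 257.5] w 0.0005 F m [ 0.7  1.1 -0.2] toolx m [-0.  1.] z [ 0.006 -0.002 -1.   ] q [-0.27 -0.04  1.75  0.    1.43 -2.03]
scene knob [([-43.0, 45.3, 190.5], 0.75), ([-1.2, -1.2, -0.7], 0.42)]
scene shank [([-18.5, 14.6, 117.0], 0.66)]
top knob [([-43.5, 42.2, 191.6], 0.5)]
top shank [([-17.8, 18.9, 115.1], 0.63)]
scene mark_three [([-46.7, 30.3, 134.8], 0.63), ([-21.0, 14.1, 114.6], 0.4)]
scene start_top [([1.2, -166.6, 87.8], 0.41)]
scene gate [([2.6, -1.8, 128.9], 0.8), ([-33.3, 31.9, 152.2], 0.16)]
top mark_three [([-42.3, 26.6, 126.0], 0.4)]
top start_top []
top gate [([-1.3, -0.8, 124.0], 0.66)]
```

View pics/scene7.png

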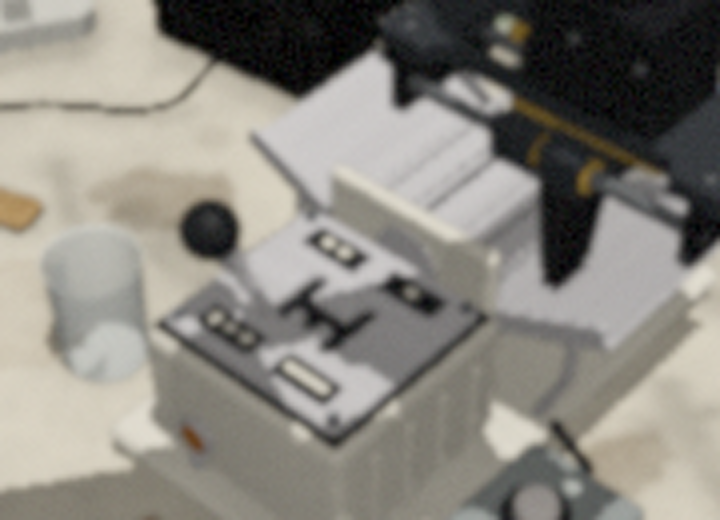

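View pics/top7.png

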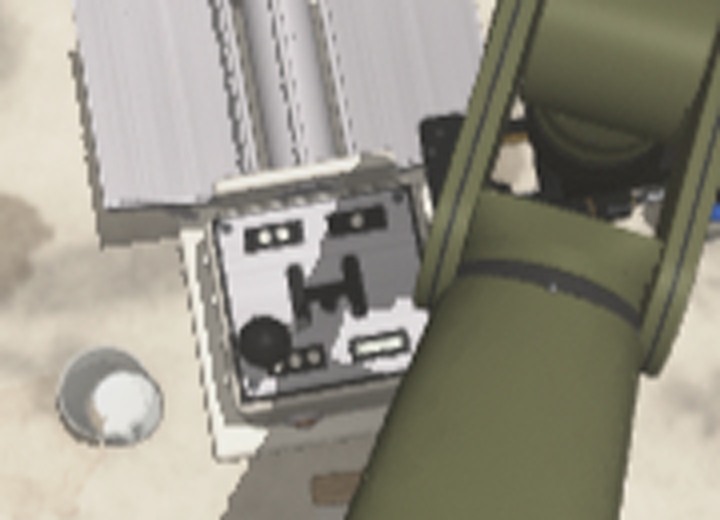

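The lever is fully home: the knob is at (-43,44,191), at (265,342) in the top crop, beside the three-dot plate. Now I press the start button.

>>> apply_moves --deltas '[{"fingers":0,"slide":[0,0,0.05],"twist":0},{"fingers":0,"slide":[0,0,0.1],"twist":0},{"fingers":0,"slide":[0,0,0.145],"twist":0},{"fingers":0,"slide":[0,0,0.162],"twist":0},{"fingers":0,"slide":[0,0,0.168],"twist":0},{"fingers":0,"slide":[0,0,0.172],"twist":0},{"fingers":0,"slide":[0,0,0.172],"twist":0}]'

```text
time_s: 15.95
eef_pos: [0.5818, -0.1064, 0.0877]
tool_rot: [[-0.192, 0.981, 0.01], [0.981, 0.192, -0.003], [-0.005, 0.009, -1.0]]
ft_force: [-1.3, -0.2, -0.2]
width: 0.0005
```

```bash
python3 -c "
from h import *
st()"
```

```text
t 15.95 tcp m [1.8, -163.9, 87.7] w 0.0005 F m [-1.3  0.1 -0.2] toolx m [-0.  1.] z [ 0.01  -0.003 -1.   ] q [-0.27  0.1   1.9  -0.    1.13 -2.04]
```

>>> apply_moves --deltas '[{"fingers":0,"slide":[0,0,0.003],"twist":0},{"fingers":0,"slide":[0,0,0.006],"twist":0},{"fingers":0,"slide":[0,0,0.008],"twist":0},{"fingers":0,"slide":[0,0,0.008],"twist":0}]'

```text
time_s: 16.45
eef_pos: [0.5827, -0.1067, 0.0805]
tool_rot: [[-0.192, 0.981, 0.012], [0.981, 0.192, -0.004], [-0.006, 0.011, -1.0]]
ft_force: [1.8, -0.8, 3.3]
width: 0.0004
```

```bash
python3 -c "
from h import *
st()"
```

```text
t 16.45 tcp m [2.6, -164.4, 80.5] w 0.0004 F m [ 1.7 -1.2  3.3] toolx m [-0.  1.] z [ 0.012 -0.004 -1.   ] q [-0.27  0.11  1.9  -0.    1.12 -2.04]
```

>>> apply_moves --deltas '[{"fingers":0,"slide":[0,0,0.002],"twist":0},{"fingers":0,"slide":[0,0,0.004],"twist":0},{"fingers":0,"slide":[0,0,0.005],"twist":0},{"fingers":0,"slide":[0,0,0.005],"twist":0}]'

```text
time_s: 16.95
eef_pos: [0.5829, -0.1067, 0.0781]
tool_rot: [[-0.192, 0.981, 0.011], [0.981, 0.192, -0.004], [-0.006, 0.01, -1.0]]
ft_force: [-6.1, 1.5, 15.9]
width: 0.0001
```

```bash
python3 -c "
from h import *
st()"
```

```text
t 16.95 tcp m [2.8, -164.4, 78.1] w 0.0001 F m [-5.7  2.6 15.9] toolx m [-0.  1.] z [ 0.011 -0.004 -1.   ] q [-0.27  0.11  1.9  -0.    1.11 -2.04]
```

Hard stop at 16 N, with the tip about 8 mm below the measured button top. I hold briefly, then release and check.

>>> apply_moves --deltas '[{"fingers":0,"slide":[0,0,0.001],"twist":0},{"fingers":0,"slide":[0,0,-0.02],"twist":0},{"fingers":0,"slide":[0,0,-0.06],"twist":0},{"fingers":0,"slide":[0,0,-0.12],"twist":0},{"fingers":0,"slide":[0,-0.03,-0.17],"twist":0},{"fingers":0,"slide":[-0.05,-0.08,-0.17],"twist":0},{"fingers":0,"slide":[-0.1,-0.12,-0.17],"twist":0},{"fingers":0,"slide":[-0.15,-0.14,-0.17],"twist":0},{"fingers":0,"slide":[-0.2,-0.14,-0.17],"twist":0},{"fingers":0,"slide":[-0.2,-0.14,-0.17],"twist":0},{"fingers":0,"slide":[-0.2,-0.14,-0.17],"twist":0}]'

```text
time_s: 18.32
eef_pos: [0.4817, -0.3287, 0.2474]
tool_rot: [[-0.192, 0.981, 0.01], [0.981, 0.192, -0.002], [-0.004, 0.01, -1.0]]
ft_force: [0.1, -0.1, 0.2]
width: 0.0001
```

Run:
```python
from h import *
st();look(8)
for c in('scene','top'):
  for t in('start_top','jar','beaker','scraper'): print(c,t,[(m(q['xyz']),np.round(q['xyz'],3).tolist(),round(q['conf'],2)) for q in mark_of(t,c)[:2]])
  im,d=get_image(c);k=calibration(c)
  cv2.imwrite(f'pics/{c}8f.png',im[:,:,::-1])
  P=k['R']@np.array([*(O-.163*Y),.087])+k['t'];p=k['mtx']@P;u,v=(p[:2]/p[2]).round().astype(int)
  d0=np.load(f'pics/{c}0.npy')
  for dd in(d0,d):
    w=dd[v-1:v+2,u-1:u+2];z=np.median(w);W=k['R'].T@(np.linalg.inv(k['mtx'])@np.array([u,v,1])*z-k['t']);print(c,'button surf',m(W))
```

```text
t 18.32 tcp m [-139.1, -362.9, 247.4] w 0.0001 F m [ 0.1 -0.2  0.2] toolx m [-0.  1.] z [ 0.01  -0.002 -1.   ] q [-0.69 -0.05  1.77  0.    1.41 -2.46]
scene knob [([-43.6, 43.1, 191.3], 0.59)]
scene shank [([-18.8, 17.0, 117.5], 0.78), ([-2.4, -163.7, 85.3], 0.22)]
top knob [([-44.3, 39.6, 190.8], 0.55)]
top shank [([-18.5, 20.8, 115.4], 0.69)]
scene start_top [([2.3, -164.8, 85.3], [0.582, -0.107, 0.085], 0.61)]
scene jar [([46.0, 29.2, 126.1], [0.588, 0.092, 0.126], 0.71), ([44.3, -296.9, -4.6], [0.649, -0.229, -0.005], 0.4)]
scene beaker [([-38.9, 167.0, -1.8], [0.478, 0.21, -0.002], 0.71)]
scene scraper [([-163.0, -19.2, -1.2], [0.392, 0.004, -0.001], 0.81)]
scene button surf [2.8, -160.7, 83.0]
scene button surf [2.6, -160.9, 83.3]
top start_top [([-0.2, -161.9, 86.0], [0.58, -0.105, 0.086], 0.58)]
top jar [([46.2, -299.0, 0.3], [0.651, -0.23, 0.0], 0.56)]
top beaker [([-34.6, 168.8, -1.5], [0.482, 0.213, -0.002], 0.76)]
top scraper [([-166.4, -15.0, 0.2], [0.388, 0.008, 0.0], 0.67), ([48.0, 30.3, 129.1], [0.59, 0.093, 0.129], 0.6)]
top button surf [2.3, -162.5, 83.7]
top button surf [2.4, -162.5, 83.3]
```

```bash
ls pics
```

```text
scene0.npy
scene0.png
scene0z.png
scene1.png
scene2.png
scene3.png
scene4.png
scene5.png
scene6.png
scene7.png
scene8.png
scene8f.png
top0.npy
top0.png
top0z.png
top1.png
top2.png
top3.png
top4.png
top5.png
top6.png
top7.png
top8.png
top8f.png
```

View pics/scene8f.png

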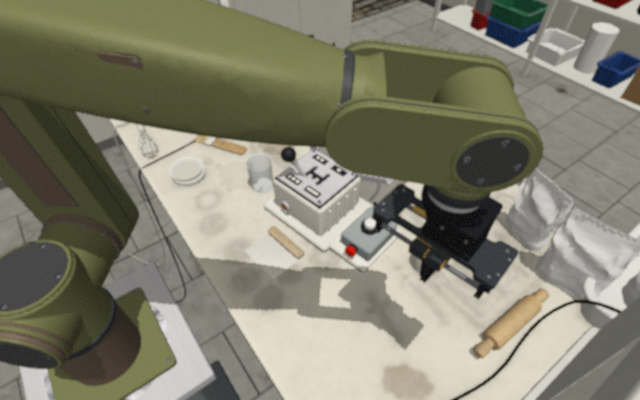

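The jar, beaker and scraper are in place, the button is up again and the lever is home. One doubt is whether the stop I felt was the button bottoming or the collar, so I check the collar's height.

Run:
```python
from h import *
for c in('scene','top'):
  k=calibration(c);d=np.load(f'pics/{c}0.npy');Ki=np.linalg.inv(k['mtx'])
  p=k['mtx']@(k['R']@np.array([*(O-.163*Y),.084])+k['t']);u0,v0=(p[:2]/p[2]).round().astype(int)
  print(c)
  for v in range(v0-11,v0+12,1 if c=='scene' else 1):
    print(' '.join('%3.0f'%(1000*(k['R'].T@(Ki@np.array([u,v,1])*d[v,u]-k['t']))[2]) for u in range(u0-13,u0+14)))
```

```text
scene
 21  22  18  20  21  22  19  20  59  61  60  57  58  60  60  60  59  61  59  -0  -0  31  34  36  36  36   1
 19  23  20  20  20  20  58  58  60  59  60  61  63  60  60  62  59  59  61  59  59  -1  31  34  34  38   2
 22  24  22  23  19  60  57  61  60  60  62  61  58  57  62  63  59  60  63  61  59  60   1  33  38  40  39
 19  24  20  19  60  61  61  61  59  59  58  62  59  61  61  59  62  59  61  62  60  59  58  59  36  37  39
 21  21  20  58  61  60  59  58  62  62  62  60 780  59  63  60  61  58  61  63  61  59  60  61  55  39  35
 24  20  60  60  60  60  60  58  60 780  59  60  61  63  61  62  60  60  61  59  60  59  60  60  62  60  59
 20  59  62  58  61  60  60  59  59  60  60  62  59  61  62  59  60  60  60  58  61  63  60  61  62  60  60
 59  60  60  60  61  60  60  59  61  62  61  58  61  60  60  62  59  58  59  62  64  63  62  62  57  61  62
 60  60  61  60  59  58  58  61  72  71  81  81  84  83  83  80  61  64  60  61  61  63  63  62  61  60  60
 59  60  59  63  60  61  72  70  72  81  85  84  83  83  85  82  81  70  62  59  62  62  63  61  60  61  60
 59  59  59  6
[... 3179 characters left out ...]
  73  69  71  73  74  63  58  64  60  62  63  60  59
 59  62  61  61  66  59  60  65  61  75  72  76  73  80  73  73  71  74  64  59  60  65  66  60  62  60  59
 60  60  61  61  60  62  63  64  63  64  68  73  75  73  77  73  68  64  65  64  60  63  66  63  61  61  58
 60  64  62  59  57  66  62  63  64  63  65  63  66  67  63  66  66  62  63  62  58  63  61  63  60  61  63
 55  66  63  65  66  61  59  59  60  64  58  60  64  62  61  58  61  61  59  63  59  62  58  61  61  65  63
 59  56  64  64  57  62  63  62  61  61  60  60  57  66  62  60  60  59  64  66  58  62  60  60  58  57  61
 51  61  63  63  63  60  61  62  62  60  63  59  59  64  60  60  65  58  58  63  63  66  66  62  64  66  63
```

The collar top is at about 73 mm and the released button at about 84 mm. The hard stop at 78 mm was therefore the button at full travel (6 mm), clear of the collar. I'm handing in.

```bash
python3 -c "
from rig import *
print(finish_job())"
```

```text
the job is handed in; nothing more can be done
None
```

The dough sheeter is in third gear and the start button has been pressed and released. I handed the job in at about 19 s of the 64 s allowed; it reported no verdict.

**Lever:** Using only shut fingers, I pushed it out of the parking notch to the far wall (9 N), left to the end of the cross slot (9 N), then near into the three-dot slot until it stopped hard (14 N). My last checks put the knob at about (-44, 41, 191) mm and the shank at about (-18.6, 19) mm in machine axes, which is fully home in third.

**Start button:** I pressed it to a hard stop at 16 N, with the fingertip at 78 mm. The button stands at about 84 mm released and its collar at about 73 mm, so the stop was the button at full travel. It read the same height afterwards as before, so it is up again.

**Surroundings:** The jar, beaker and scraper measured within about 5 mm of where they started, and the arm was clear of everything when I handed in.

**Checks that disagreed:**
- **Button top:** the network reported it 2–3 mm higher than the depth image.
- **Fingers:** at the left stop they stood about 8 mm further left than I had worked out.
- **False detections:** the network gave a few. For example, its best "jar" hit in the last scene picture lay on the gate, while its second hit and the top view both had the jar in place.

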